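# Hold a bulldog clip gaping over a wire sample board

## Task

In the desk organiser, pull the green sample board straight out along its groove until it stops against the front rail, leaving the other two boards in. Then squeeze the blue bulldog clip open to take it off the rim of the tray, and hold it wide open astride the green board's top edge, about midway along the part that now stands out from under the shelf: square to the board, one jaw well down on each side and neither touching it, so that I can slip the order sheet in. Finish while still holding the clip open there; leave the reel, the tumbler and the pliers where they are.

Things in the scene. Friction and masses are not known exactly. Their poses are not given: they have to be found in the camera images.
- rack: plywood desk organiser, fixed. Origin: centre of its underside; y points from its front to its back, z up. Base 230 (x) by 360 mm (y), 12 mm thick; grooves along y at x = -70, 0, +70 mm hold three upright boards, in any order. Front rail y = -180 to -171 mm, 28 mm high, stops the boards. Shelf over y = -26 to +180 mm, 162 to 174 mm above the table; reels on it at y = 145 mm reach 214 mm
- green_pull (a point): the green board's pull: a green batten on its front upright edge, 14 mm thick (x), 16 mm deep (y), 130 mm tall, flush with the board's top. Point: its middle, 15 mm below its top, 126 mm above the table. Axes: x across the board's thickness, y along it to the organiser's back (pull to -y), z up. Boards with red and gold battens stand beside it, 70 mm apart. Starts 46 mm or more before the shelf
- green_edge (a point): point on the green board's top edge, bound in green (141 mm above the table), 80 mm behind the front face of its batten: with the board out, the middle of the part standing out from under the shelf. Moves with the board; axes as green_pull. Board: plywood 4 mm thick, 250 mm long, 130 mm tall; faces plain for the top 45 mm, then green wire swatches
- board_green (a joint): how far the green board is pulled out along its groove towards the organiser's front (-y): 0 fully in, 0.090 m against the front rail; starts at 0 to 15 mm; sliding friction about 2 N
- board_red (a joint): how far the board with the red batten is pulled out, same meaning
- board_gold (a joint): how far the board with the gold batten is pulled out, same meaning
- clip_grip (a point): blue enamelled steel bulldog clip, 60 mm wide, 70 mm tall, 90 g, upright, jaws biting the tray rim, two 36 mm wide finger tabs spreading up, ending in rolls 6 mm thick, 46 mm apart over all. Point: midway between the rolls, at their axes, 88 mm above the table. Axes: x along the hinge pin and jaws, y the way tabs and jaws spread, z up (fixed to one plate). Pin 30 mm, lips' middle 60 mm below.
- clip_lip_a (a point): middle of the inner face of one jaw lip (the plate that carries clip_grip's axes, +y side). The lip is 60 mm long, 9 mm high, 2 mm thick, and reaches 5 mm below this point
- clip_lip_b (a point): the same on the other plate (-y side); parked, the two points are 3 mm apart, either side of the tray's rim
- clip_jaw (a joint): opening angle between the clip's plates, opened by squeezing the tabs together: 0 parked on the rim, -0.09 shut, 0.60 rad wide open at its stop, where the tabs need about 11 N, the rolls are 26 mm apart over their outsides, and the lips are 20 mm apart and hang 63 mm below the rolls' axes; a spring shuts it when let go
- tray: galvanised steel tray fixed on the table, 220 mm (x) by 170 mm (y), 40 mm tall, walls 3 mm, with wire reels lying inside (to 35 mm above the table). Origin: centre of its underside, z up. The clip sits somewhere along the +y long wall, its lips reaching 17 mm below the rim
- reel_center (a point): centre of a copper wire reel standing loose on the organiser's shelf, before the row of fixed reels, 52 mm across, 48 mm tall
- tumbler: glass tumbler standing on the table, 72 mm across, 95 mm tall; origin at the centre of its underside
- pliers: small pliers with black handles lying on the table between the tray and the organiser, about 150 mm long (x), 36 mm wide, 12 mm thick; origin on the table under about their middle

How it is judged (in metres and radians):
On the way, in this order (a step that is already met when the one before it is completed fails the run):
1. the green board is drawn out to the front rail (value of joint board_green above 0.082 m), for 0.2 s.
2. the clip is squeezed open in the fingers and off the tray (value of joint clip_jaw above 0.4 rad and contact force between the fingers and clip above 4 N and contact force between clip and tray below 0.1 N and height (world z) of clip_lip_a above 0.05 m), for 0.2 s.
At the end, for the whole second after the job is handed in: Green board out within 10 mm of the rail, others at most 22 mm out. Fingers hold the clip open (0.40 rad or more), a lip each side of the board, 2 mm or more clear, not touching it, lip middles 5 to 25 mm below the edge, within 25 mm of its exposed middle, within 0.2 rad of its line (value of joint board_green above 0.08 m and value of joint each of board_red, board_gold below 0.022 m and value of joint clip_jaw above 0.4 rad and contact force between the fingers and clip above 4 N and contact force between clip and board_green below 0.2 N and angle between the x axis of clip_grip and the y axis of green_edge, either way round below 0.2 rad and z of clip_lip_a in the frame of green_edge between -0.025 and -0.005 m and z of clip_lip_b in the frame of green_edge between -0.025 and -0.005 m and y of clip_lip_a in the frame of green_edge between -0.025 and 0.025 m and ((x of clip_lip_a in the frame of green_edge above 0.004 m and x of clip_lip_b in the frame of green_edge below -0.004 m) or (x of clip_lip_b in the frame of green_edge above 0.004 m and x of clip_lip_a in the frame of green_edge below -0.004 m))); the arm keeps its last pose, push and grip.
It fails at once if reel, tumbler or pliers moved (distance of any of reel_center, tumbler, pliers from where it was at the start of the episode above 0.02 m).
It fails at once if red or gold board pulled out (value of joint any of board_red, board_gold above 0.03 m).
It also fails if it takes over 48 s, if anything falls off the work surface, if the arm or the gripper's body presses on something with over 40 N, if the wrist force passes 120 N, or if a joint passes its speed limit or range.

## Robot

A 6-joint arm with a two-finger parallel gripper is mounted at the origin on the work surface. World frame = base frame: x ahead of the robot, y to its left, z up, the work surface at z = 0. Lengths are in m, angles in degrees, forces in N, time in s.
With the tool pointing down it reaches from about 0.4 to 0.825 m from the base axis. Payload 7 kg.
Tool frame: the origin (TCP) lies midway between the tips of the shut fingers; the grasp point (between the pads) lies 19 mm behind it; z points along the fingers, y is the line along which they close (so a half turn about z gives the same grasp; the last joint's range is limited). The gripper opens to 88 mm and grips with 3 to 60 N. Pads are 19 mm wide; open, the fingers measure 130 mm over their backs; the gripper's body (78 mm by 193 mm) begins 47 mm behind the grasp point.
Start: joints at [90.991, 20.546, 0.682, 0, -70.136, -16.507], TCP at [0.181, 0.65, 0.227] pointing down, gripper open.
Joint ranges: [-176.03, 176.03], [-82.01, 121.73], [-58.28, 71.71], [-173.87, 95.51], [-174.79, -0.11], [-173.66, 173.66]. Speed limits (degrees/s): [136.94, 136.94, 172.46, 180, 180, 180].

## Interface

Orientations are given as [roll, pitch, yaw] about the fixed x, y, z axes, in that order (R = Rz(yaw) Ry(pitch) Rx(roll)).
In Python, from plant import r, eyes, workorder gives the robot as it stands.
- The arm moves only by the tool step_arm, never from a script. Its argument "plan" is a list of rows, each a list of 5 numbers: the shift along the tool's x, y, z each as a share of 25 cm, from -1 to 1, then the turn about the tool's z as a share of 60 degrees, from -1 to 1, then the finger opening in mm, from 0 to 87.6. In form: [[x, y, z, turn, jaw], ...]. A call has 1 to 12 rows; each row is the pose to reach, as a shift and turn from the pose commanded when the call began, along the tool's axes at that moment; what a row does not reach only later rows make up. A row lasts 1/12 s, in which the tool goes at most 41.7 mm and 7.16 degrees, less where a joint would pass 70% of its speed; a pose out of reach is approached as far as the arm can. A call with a number of a shift or a turn outside -1 to 1 is refused whole. A call with a gripper value outside its range is refused whole. The fingers move at their own pace and stop on an object; "newtons" is the grip in N (left out, the last holds). Time passes only in rows, so rows that repeat a pose let the fingers close. It gives the time, the measured TCP pose, the force, the opening and the grip force at its end, in the units of the state.
- r.get_state(): the state, without advancing time (a new reading comes with each control period).
- eyes.capture(name): name is "scene" or "top" or "wrist"; returns the picture (400x640x3 uint8, red, green, blue); there is no depth.
- eyes.camera_model(name): a dict with "fov_y" (degrees; the focal length in pixels is half the picture's height over the tangent of half this angle, whatever the lens; pixels are square), "cx", "cy" (the principal point, pixels), "world_to_cam" (4x4, takes a point from world to camera coordinates); the wrist camera has in their place "hand_eye" (4x4, takes a point from camera to tool coordinates, whose origin is the TCP and whose axes are the flange's). Camera axes: x right, y up, looking along -z (the intrinsics and any distortion apply to the point x, -y, -z); pixel columns grow to the right and rows downward; lengths in m; the calibration is good to about 2 mm. A picture is of the moment at which its call begins: read the wrist's pose just before it. camera_model takes no time and is no camera call.
- workorder.close_job(): hands the job in; it is judged then, once.
The state is a dict: "time_s": time; "joints": joint angles; "qd": joint speeds; "joint_torque": joint torques, N m; "tcp_pos": TCP position; "eef_rot": TCP orientation; "contact_force": force on the tool from outside, world axes, zero at the start; "moment": the same for the moment, N m; "gripper_width": finger opening in m; "gripper_force": force on a finger pad.
Only numpy, scipy, OpenCV 4.12 (cv2) and the standard library are available. Lean on these libraries where they do the work, as an engineer would, in place of code of your own. Each camera call takes 0.05 s, during which the arm holds its last target. There are 200 camera calls.

## Working session

There is one attempt and no reset: what is moved stays moved. The work goes in short steps, Python scripts to look and compute and a tool call to move; the robot and the scene stay as the last step left them, time stands still between calls to the robot, and variables do not carry over. Pictures are saved under pics/ and viewed, at most 10 in all, crops included, and the job is handed in when it is done.

Besides the shell and the picture viewer there is one more tool, called after "Call:" by a JSON object that holds its "api" and its "payload". step_arm: Moves the arm, as the interface text tells. Its arguments: {"type":"object","properties":{"plan":{"type":"array"},"newtons":{"type":"number"}},"required":["plan"]}

```bash
ls; mkdir -p pics; python3 - <<'E'
from plant import r, eyes, workorder
import cv2
s=r.get_state();print(s['time_s'],s['tcp_pos'],s['eef_rot'],s['gripper_width'])
for n in("scene","top","wrist"):
    im=eyes.capture(n);cv2.imwrite(f"pics/{n}0.png",im[...,::-1]);m=eyes.camera_model(n);print(n,m)
E
```

```text
pics
0.0 [0.18046845 0.64993675 0.225642  ] [ 1.79907135e+02 -7.73614285e-03 -1.55245504e+01] 0.08779149543879597
scene {'fov_y': 47.67189077938003, 'cx': 313.05255540524513, 'cy': 200.1595638857217, 'world_to_cam': array([[-0.32875981,  0.94440363, -0.00433188,  0.17526961],
       [-0.77644309, -0.26767357,  0.57051467,  0.40641116],
       [ 0.53763659,  0.19092575,  0.82127599, -1.428137  ],
       [ 0.        ,  0.        ,  0.        ,  1.        ]])}
top {'fov_y': 52.350688326529976, 'cx': 319.87140085623275, 'cy': 195.91115493829088, 'world_to_cam': array([[ 0.02613152, -0.99964364,  0.005454  , -0.00184252],
       [ 0.9931818 ,  0.02658188,  0.11350465, -0.6174094 ],
       [-0.11360918,  0.00245077,  0.99352249, -1.00131854],
       [ 0.        ,  0.        ,  0.        ,  1.        ]])}
wrist {'fov_y': 70.04939975794628, 'cx': 322.506663389947, 'cy': 202.69159343443553, 'hand_eye': array([[-2.37599447e-04,  9.64763109e-01,  2.63119912e-01,
         7.10469089e-02],
       [ 9.99999925e-01,  3.09735535e-04, -2.32677141e-04,
        -6.46806533e-04],
       [-3.05975909e-04,  2.63119837e-01, -9.64763110e-01,
        -1.58914793e-01],
       [ 0.00000000e+00,  0.00000000e+00,  0.00000000e+00,
         1.00000000e+00]])}
```

View pics/scene0.png

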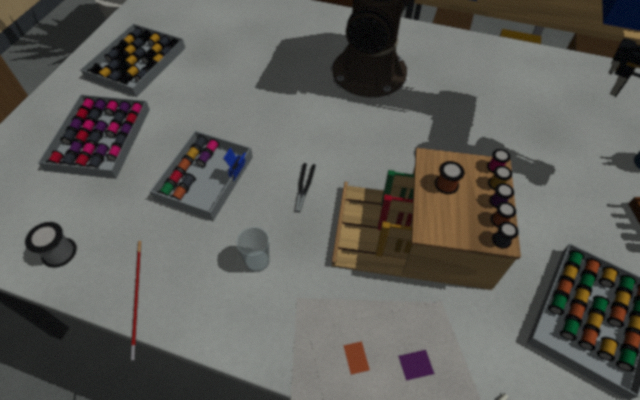

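View pics/top0.png

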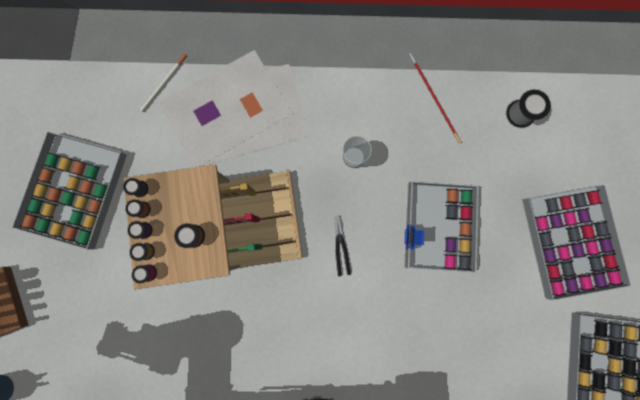

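The scene view shows the organiser at (430,220), green batten nearest the robot, the tray with the blue clip at (235,163), and the pliers between them. In the top view: green batten ~(250,247), red (240,217), gold (235,187), clip ~(414,237), pliers (342,245), tumbler (357,152).

```bash
cat > h.py <<'E'
import numpy as np, cv2
from scipy.spatial.transform import Rotation as R
from plant import r, eyes, workorder
def cam(name,state=None):
    m=eyes.camera_model(name); f=200/np.tan(np.radians(m['fov_y']/2))
    if name=='wrist':
        T=np.eye(4);T[:3,:3]=R.from_euler('xyz',state['eef_rot'],degrees=True).as_matrix();T[:3,3]=state['tcp_pos']
        C=T@m['hand_eye']
    else: C=np.linalg.inv(m['world_to_cam'])
    return f,m['cx'],m['cy'],C
def px2plane(c,uv,z):
    f,cx,cy,C=c; uv=np.atleast_2d(np.asarray(uv,float))
    d=np.c_[(uv[:,0]-cx)/f,-(uv[:,1]-cy)/f,-np.ones(len(uv))]@C[:3,:3].T
    o=C[:3,3]; return o+d*((z-o[2])/d[:,2])[:,None]
def proj(c,P):
    f,cx,cy,C=c; q=(np.atleast_2d(P)-C[:3,3])@C[:3,:3]
    return np.c_[cx-f*q[:,0]/q[:,2],cy+f*q[:,1]/q[:,2]]
def look(name,fn):
    s=r.get_state(); im=eyes.capture(name); cv2.imwrite('pics/'+fn,im[...,::-1])
    return im,cam(name,s),s
def mask(im,h0,h1,s=90,v=40):
    hsv=cv2.cvtColor(im,cv2.COLOR_RGB2HSV)
    return cv2.inRange(hsv,(h0,s,v),(h1,255,255))
def blobs(m,amin=15):
    n,l,st,ce=cv2.connectedComponentsWithStats(m)
    return [(st[i].tolist(),ce[i].round(1).tolist(),cv2.minAreaRect(np.argwhere(l==i)[:,::-1].astype(np.float32))) for i in range(1,n) if st[i][4]>=amin]
E
python3 - <<'E'
from h import *
im=cv2.imread('pics/top0.png')[...,::-1].copy();c=cam('top')
for n,a,b,z,box in(('green',45,85,.141,(225,230,310,265)),('blue',105,130,.088,(395,215,440,260))):
    m=mask(im,a,b);q=np.zeros_like(m);x0,y0,x1,y1=box;q[y0:y1,x0:x1]=m[y0:y1,x0:x1]
    for st,ce,ra in blobs(q,4): print(n,st,ce,ra,px2plane(c,ce,z)[0].round(4))
print('front rail',px2plane(c,[(291,171),(304,258)],.028).round(3).tolist())
print('shelf front',px2plane(c,[(216,166),(228,275)],.174).round(3).tolist())
print('tray corners',px2plane(c,[(410,182),(407,268),(480,186),(478,270)],.04).round(3).tolist())
print('pliers',px2plane(c,[(338,216),(344,275)],.006).round(3).tolist(),'tumb',px2plane(c,(354,152),.095).round(3))
A=cv2.resize(im[150:290,120:320],None,fx=4,fy=4,interpolation=2)
cv2.imwrite('pics/ctop.png',A[:,:,::-1][:560,:800])
E
```

```text
green [228, 244, 34, 8, 101] [248.2, 247.6] ((244.48822021484375, 248.44705200195312), (5.423261642456055, 33.298828125), 77.47119140625) [0.4838 0.1729 0.141 ]
blue [405, 225, 19, 25, 307] [413.8, 237.0] ((414.0, 237.0), (24.0, 18.0), 90.0) [ 0.5183 -0.2126  0.088 ]
front rail [[0.681, 0.091, 0.028], [0.46, 0.05, 0.028]]
shelf front [[0.662, 0.247, 0.174], [0.425, 0.208, 0.174]]
tray corners [[0.659, -0.214, 0.04], [0.442, -0.207, 0.04], [0.653, -0.393, 0.04], [0.442, -0.384, 0.04]]
pliers [[0.569, -0.034, 0.006], [0.418, -0.053, 0.006]] tumb [[ 0.72  -0.065  0.095]]
```

View pics/ctop.png

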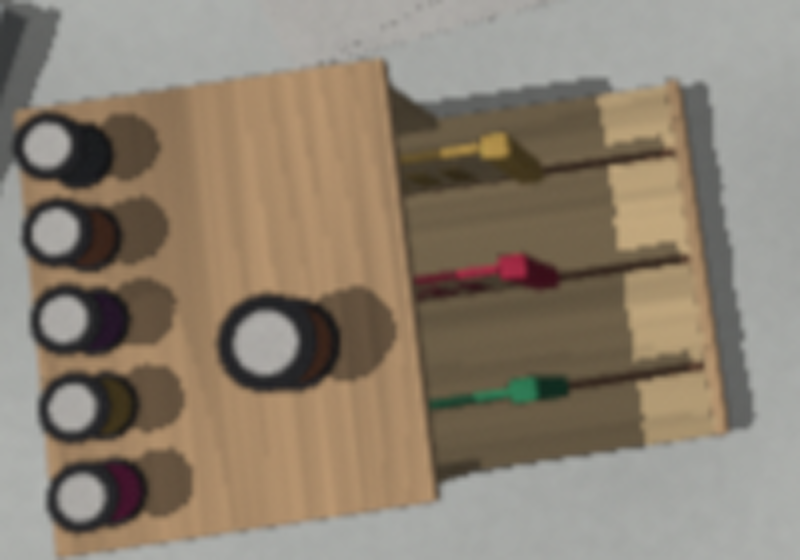

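```bash
cat >> h.py <<'E'
def shares(p,yaw):
    "tool-axis shift shares and turn share from the present pose to TCP p, yaw"
    s=r.get_state(); Rm=R.from_euler('xyz',s['eef_rot'],degrees=True)
    d=Rm.inv().apply(np.asarray(p)-s['tcp_pos'])
    dy=(yaw-s['eef_rot'][2]+180)%360-180
    print('t',round(s['time_s'],2),'shift mm',(d*1000).round(1),'shares',(d/.25).round(3),'turn share',round(-dy/60,3))
E
python3 - <<'E'
from h import *
c=cam('top')
b=lambda u,v:(120+u/4,150+v/4)
P=px2plane(c,[b(523,389)],.141)[0];print('green top',P)
print('red,gold',px2plane(c,[b(512,268),b(494,146)],.141).round(3).tolist())
G=px2plane(c,[b(570,386),b(700,366),b(558,275),b(686,259)],.012);print('groove',G.round(3).tolist())
for g in (G[:2],G[2:]):
  e=g[1]-g[0];print('ang of pull dir',np.degrees(np.arctan2(e[1],e[0])))
S=px2plane(c,[b(385,62),b(437,498)],.174);e=S[0]-S[1];print('shelf',S.round(3).tolist(),np.degrees(np.arctan2(e[1],e[0])),np.linalg.norm(e))
shares([P[0],P[1],.33],-80)
E
```

```text
green top [0.48470496 0.16723884 0.141     ]
red,gold [[0.553, 0.177, 0.141], [0.622, 0.19, 0.141]]
groove [[0.485, 0.158, 0.012], [0.5, 0.075, 0.012], [0.556, 0.169, 0.012], [0.569, 0.087, 0.012]]
ang of pull dir -79.79748498329313
ang of pull dir -81.33866151297224
shelf [[0.663, 0.247, 0.174], [0.426, 0.205, 0.174]] 9.815563424861327 0.24080985735008265
t 0.15 shift mm [ 422.3  383.9 -103.6] shares [ 1.689  1.536 -0.414] turn share 1.075
```

Call:
{"api": "step_arm", "payload": {"plan": [[0,0,-0.2,0,60],[0,0,-0.4,0,60],[0,0,-0.42,0,60],[0.5,0.45,-0.42,0.3,60],[1,0.91,-0.42,0.54,60],[1,0.91,-0.42,0.54,60],[1,0.91,-0.42,0.54,60],[1,0.91,-0.42,0.54,60],[1,0.91,-0.42,0.54,60],[1,0.91,-0.42,0.54,60],[1,0.91,-0.42,0.54,60],[1,0.91,-0.42,0.54,60]], "newtons": 30}}

```text
time_s: 1.15
tcp_pos: [0.3624, 0.3596, 0.3322]
eef_rot: [-180.0, -0.0, -48.1]
contact_force: [0.1, -0.4, -0.6]
gripper_width: 0.0604
gripper_force: 0.0
```

```bash
python3 -c "
from h import *
print(r.get_state()['tcp_pos'],r.get_state()['eef_rot']);shares([.4847,.1672,.33],-80)"
```

```text
[0.36244102 0.35960548 0.33223124] [-1.79977217e+02 -1.98106132e-02 -4.80809518e+01]
t 1.15 shift mm [224.8  37.6   2.3] shares [0.899 0.15  0.009] turn share 0.532
```

Call:
{"api": "step_arm", "payload": {"plan": [[0.3,0.05,0,0.2,40],[0.6,0.1,0.1,0.4,40],[0.9,0.15,0.2,0.53,40],[0.9,0.15,0.32,0.53,40],[0.9,0.15,0.32,0.53,40],[0.9,0.15,0.32,0.53,40],[0.9,0.15,0.32,0.53,40],[0.9,0.15,0.32,0.53,40]]}}

```text
time_s: 1.82
tcp_pos: [0.4836, 0.1702, 0.2502]
eef_rot: [179.8, -0.1, -79.9]
contact_force: [0.1, 1.4, 0.5]
gripper_width: 0.0399
gripper_force: 0.0
```

```bash
python3 - <<'E'
from h import *
im,c,s=look('wrist','w1.png');print(s['tcp_pos'],s['eef_rot'])
for st,ce,ra in blobs(mask(im,45,85),60): print(st,ce,ra,px2plane(c,ce,.141)[0].round(4))
print(proj(c,[[.4847,.1672,.141],s['tcp_pos']]))
E
```

```text
[0.48359695 0.17017229 0.25016015] [ 1.79845968e+02 -8.28979078e-02 -7.99133623e+01]
[313, 171, 14, 84, 687] [319.8, 203.9] ((319.5, 212.5), (83.0, 13.0), 90.0) [0.4858 0.1744 0.141 ]
[[322.18194009 197.00118352]
 [323.40610365 245.9611763 ]]
```

View pics/w1.png

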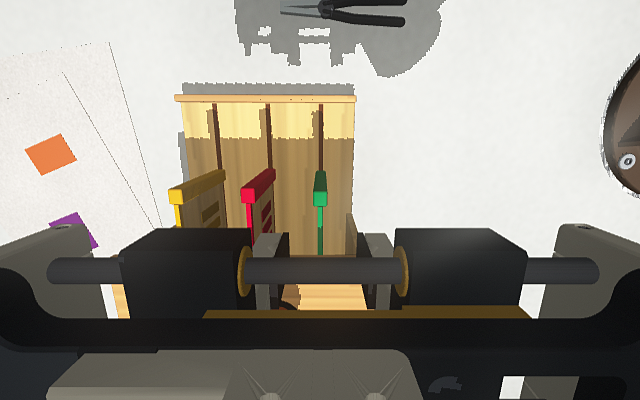

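Green batten's top is at (320,198), within 1.5 mm of where the top camera placed it; fingers straddle it left/right.

```bash
python3 -c "
from h import *
shares([.486,.167,.110],-80)"
```

```text
t 1.87 shift mm [  4.7  -1.6 141.3] shares [ 0.019 -0.006  0.565] turn share 0.003
```

Call:
{"api": "step_arm", "payload": {"plan": [[0.019,-0.006,0.1,0,40],[0.019,-0.006,0.25,0,40],[0.019,-0.006,0.4,0,40],[0.019,-0.006,0.5,0,40],[0.019,-0.006,0.565,0,40],[0.019,-0.006,0.565,0,40],[0.019,-0.006,0.565,0,25],[0.019,-0.006,0.565,0,12],[0.019,-0.006,0.565,0,8],[0.019,-0.006,0.565,0,8],[0.019,-0.006,0.565,0,8],[0.019,-0.006,0.565,0,8]], "newtons": 25}}

```text
time_s: 2.87
tcp_pos: [0.4866, 0.1683, 0.1115]
eef_rot: [-179.9, 0.1, -79.7]
contact_force: [-2.0, 1.6, 7.5]
gripper_width: 0.0138
gripper_force: 25.0
```

Call:
{"api": "step_arm", "payload": {"plan": [[0.03,0,0,0,8],[0.07,0,0,0,8],[0.11,0,0,0,8],[0.15,0,0,0,8],[0.19,0,0,0,8],[0.22,0,0,0,8],[0.24,0,0,0,8],[0.26,0,0,0,8],[0.28,0,0,0,8],[0.29,0,0,0,8],[0.3,0,0,0,8],[0.3,0,0,0,8]]}}

```text
time_s: 3.87
tcp_pos: [0.4995, 0.0936, 0.1115]
eef_rot: [-179.9, 0.0, -79.7]
contact_force: [-3.4, -1.9, 9.3]
gripper_width: 0.0137
gripper_force: 25.0
```

Call:
{"api": "step_arm", "payload": {"plan": [[0.01,0,0,0,8],[0.02,0,0,0,8],[0.03,0,0,0,8],[0.04,0,0,0,8],[0.05,0,0,0,8],[0.06,0,0,0,8],[0.06,0,0,0,8]]}}

```text
time_s: 4.45
tcp_pos: [0.5017, 0.0814, 0.1115]
eef_rot: [-179.9, 0.2, -79.8]
contact_force: [-11.8, 14.7, 12.2]
gripper_width: 0.0139
gripper_force: 25.0
```

Call:
{"api": "step_arm", "payload": {"plan": [[-0.01,0,0,0,20],[-0.01,0,0,0,36],[-0.01,0,0,0,36],[-0.01,0,-0.1,0,36],[-0.01,0,-0.25,0,36],[-0.01,0,-0.4,0,36],[-0.01,0,-0.55,0,36],[-0.01,0,-0.7,0,36],[-0.01,0,-0.7,0,36]]}}

```text
time_s: 5.2
tcp_pos: [0.5048, 0.0819, 0.2933]
eef_rot: [-179.3, 0.1, -79.7]
contact_force: [1.3, 0.3, 1.5]
gripper_width: 0.0359
gripper_force: 0.0
```

```bash
python3 - <<'E'
from h import *
im,c,s=look('wrist','w2.png');print(s['tcp_pos'],s['eef_rot'],s['contact_force'])
for st,ce,ra in blobs(mask(im,45,85),40): print('w',st,ce,ra)
im,ct,_=look('top','t2.png')
m=mask(im,45,85);m[:,:200]=0;m[:,320:]=0
for st,ce,ra in blobs(m,4): print('t',st,ce,ra,px2plane(ct,ce,.141)[0].round(4))
shares([.518,-.2126,.28],-2)
A=cv2.resize(im[190:280,380:460],None,fx=6,fy=6,interpolation=2)
cv2.imwrite('pics/clip.png',A[...,::-1])
E
```

```text
[0.50482512 0.08188027 0.29333163] [-1.79338534e+02  5.28826086e-02 -7.96913018e+01] [1.28665382 0.25562688 1.48663007]
w [321, 184, 13, 74, 440] [326.8, 212.6] ((327.0, 220.5), (73.0, 12.0), 90.0)
w [324, 284, 4, 26, 104] [325.5, 296.5] ((325.5, 296.5), (25.0, 3.0), 90.0)
t 5.3 shift mm [292.4  36.8   6.5] shares [1.17  0.147 0.026] turn share -1.296
```

View pics/w2.png

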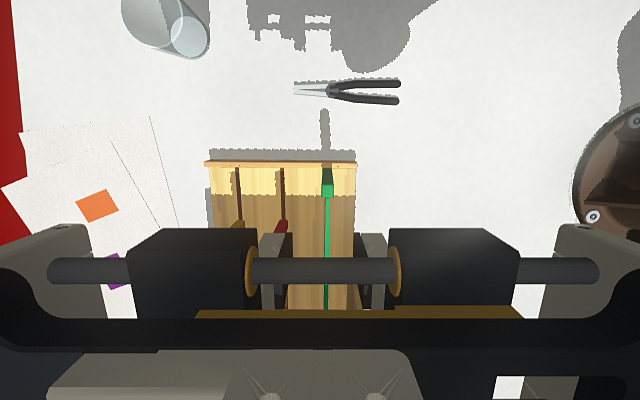

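Board is out against the rail (batten top ~(327,191), edge along col ~326); red and gold remain in. On to the clip.

Call:
{"api": "step_arm", "payload": {"plan": [[0.1,0,0,-0.1,70],[0.2,0.02,0,-0.2,70],[0.35,0.04,0,-0.3,70],[0.5,0.06,0,-0.42,70],[0.65,0.08,0,-0.54,70],[0.8,0.1,0,-0.66,70],[0.9,0.12,0,-0.78,70],[1,0.14,0,-0.9,70],[1,0.14,0,-0.95,70],[1,0.14,0,-0.95,70],[1,0.14,0,-0.95,70]]}}

```text
time_s: 6.22
tcp_pos: [0.511, -0.1709, 0.2839]
eef_rot: [180.0, 0.1, -23.0]
contact_force: [1.3, -0.3, 1.0]
gripper_width: 0.0702
gripper_force: 0.0
```

```bash
python3 -c "
from h import *
print(r.get_state()['eef_rot']);shares([.518,-.2126,.2],-2)"
```

```text
[ 1.79952142e+02  1.36516592e-01 -2.29756622e+01]
t 6.22 shift mm [22.9 35.6 83.9] shares [0.092 0.143 0.336] turn share -0.35
```

View pics/clip.png

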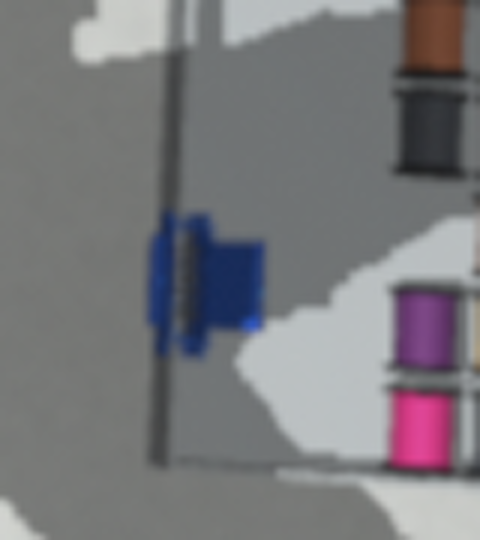

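The clip crop shows tabs spreading left/right (world y), rolls at crop u 152 and 262, mid v ≈ 282, i.e. top px (414.6,237).

Call:
{"api": "step_arm", "payload": {"plan": [[0.03,0.05,0.1,-0.1,70],[0.06,0.1,0.2,-0.2,70],[0.092,0.143,0.3,-0.3,70],[0.092,0.143,0.336,-0.35,70],[0.092,0.143,0.336,-0.35,70],[0.092,0.143,0.336,-0.35,70]]}}

```text
time_s: 6.72
tcp_pos: [0.519, -0.2118, 0.2009]
eef_rot: [180.0, 0.1, -1.9]
contact_force: [0.1, 0.3, 0.2]
gripper_width: 0.0699
gripper_force: 0.0
```

```bash
python3 - <<'E'
from h import *
im,c,s=look('wrist','w3.png');print(s['tcp_pos'],s['eef_rot'])
for st,ce,ra in blobs(mask(im,105,130),40): print('w',st,ce,ra,px2plane(c,ce,.088)[0].round(4))
print(proj(c,[[.518,-.2135,.088],[.518,-.2135+.02,.088],[.518,-.2135-.02,.088]]))
E
```

```text
[ 0.51895194 -0.21177854  0.2008564 ] [ 1.79989672e+02  9.69557445e-02 -1.90790466e+00]
w [299, 161, 48, 57, 1690] [322.5, 192.8] ((322.5, 189.0), (56.0, 47.0), 90.0) [ 0.5259 -0.2115  0.088 ]
[[324.76318776 200.48980581]
 [304.48266858 201.14995842]
 [345.06789482 199.82886587]]
```

View pics/w3.png

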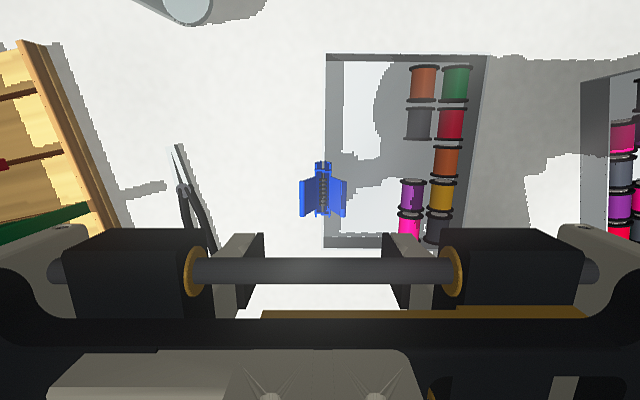

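Rolls span cols 299–347, rows 179–217: centre (323,198).

```bash
python3 - <<'E'
from h import *
s=r.get_state();c=cam('wrist',s)
p=px2plane(c,(323,198),.088)[0];print(p); shares([p[0],p[1],.070],-1.9)
E
```

```text
[ 0.52115365 -0.21193392  0.088     ]
t 6.77 shift mm [  1.6  -0.  131.9] shares [ 0.006 -0.     0.527] turn share 0.0
```

Call:
{"api": "step_arm", "payload": {"plan": [[0.005,0,0.1,0,70],[0.005,0,0.22,0,70],[0.005,0,0.34,0,70],[0.005,0,0.44,0,70],[0.005,0,0.5,0,70],[0.005,0,0.527,0,70],[0.005,0,0.527,0,60],[0.005,0,0.527,0,52],[0.005,0,0.527,0,46],[0.005,0,0.527,0,42],[0.005,0,0.527,0,38],[0.005,0,0.527,0,38]], "newtons": 25}}

```text
time_s: 7.77
tcp_pos: [0.5207, -0.2125, 0.0703]
eef_rot: [180.0, -0.1, -1.7]
contact_force: [-1.5, 0.6, -0.3]
gripper_width: 0.0396
gripper_force: 8.4
```

Call:
{"api": "step_arm", "payload": {"plan": [[0,0,0,0,34],[0,0,0,0,30],[0,0,0,0,27],[0,0,0,0,24],[0,0,0,0,24],[0,0,0,0,24],[0,0,0,0,24],[0,0,0,0,24]]}}

```text
time_s: 8.43
tcp_pos: [0.5204, -0.2125, 0.0695]
eef_rot: [-180.0, 0.0, -1.7]
contact_force: [-0.4, -0.5, -1.0]
gripper_width: 0.0252
gripper_force: 24.9
```

Call:
{"api": "step_arm", "payload": {"plan": [[0,0,-0.04,0,24],[0,0,-0.08,0,24],[0,0,-0.14,0,24],[0,0,-0.22,0,24],[0,0,-0.3,0,24],[0,0,-0.4,0,24],[0,0,-0.5,0,24],[0,0,-0.6,0,24],[0,0,-0.7,0,24],[0,0,-0.75,0,24],[0,0,-0.75,0,24]]}}

```text
time_s: 9.35
tcp_pos: [0.522, -0.213, 0.2622]
eef_rot: [179.9, -0.4, -1.7]
contact_force: [0.3, 0.1, 0.5]
gripper_width: 0.0254
gripper_force: 24.9
```

```bash
python3 - <<'E'
from h import *
im,c,s=look('wrist','w4.png');print(s['tcp_pos'],s['eef_rot'],s['gripper_width'],s['gripper_force'])
# edge from w2 at its pose
import types
s2=dict(tcp_pos=np.array([.50482512,.08188027,.29333163]),eef_rot=[-179.338534,.0528826,-79.6913018])
c2=cam('wrist',s2); w=cv2.imread('pics/w2.png')[...,::-1].copy(); m=mask(w,45,85)
for y in (182,184,186,190,194,196,198,200,205,212,220,240,286,300,306):
    x=np.flatnonzero(m[y,300:350])+300
    if len(x): print(y,x.min(),x.max(),w[y,int(x.mean())],px2plane(c2,(x.mean(),y),.141)[0].round(4))
E
```

```text
[ 0.52198337 -0.21300621  0.26224848] [179.92424726  -0.42384893  -1.6930171 ] 0.025413029752055016 24.949953854084015
182 322 322 [39 62 43] [0.5093 0.0726 0.141 ]
184 322 330 [ 67 103  66] [0.5046 0.074  0.141 ]
186 322 333 [ 62 181 104] [0.5025 0.076  0.141 ]
190 321 333 [ 65 183 106] [0.5022 0.0805 0.141 ]
194 321 333 [ 66 185 108] [0.5014 0.0851 0.141 ]
196 321 333 [ 68 192 115] [0.501  0.0873 0.141 ]
198 325 329 [ 73 155  91] [0.5006 0.0896 0.141 ]
200 325 329 [ 69 190 112] [0.5001 0.0919 0.141 ]
205 325 329 [ 70 185 109] [0.4991 0.0977 0.141 ]
212 325 329 [ 72 185 108] [0.4975 0.1058 0.141 ]
220 325 328 [ 71 188 110] [0.4963 0.1154 0.141 ]
240 325 328 [ 54 183 106] [0.4918 0.1397 0.141 ]
286 324 327 [15 89 47] [0.482  0.1997 0.141 ]
300 324 327 [12 88 47] [0.4784 0.219  0.141 ]
306 324 327 [10 86 45] [0.4768 0.2275 0.141 ]
```

View pics/w4.png

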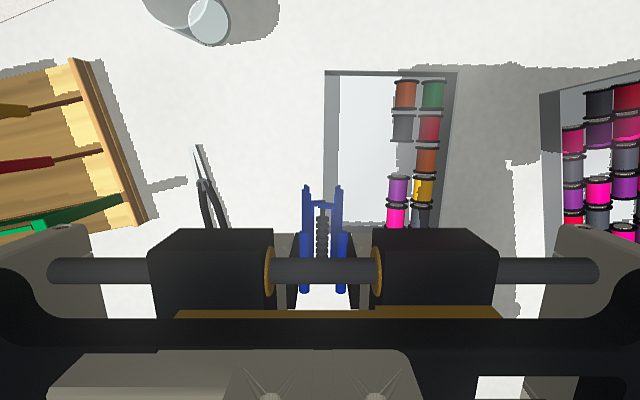

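Clip is held open and square (lips at cols 308/338, rolls at 304/342, centred at 323), lips where expected along the tool. Now over the board.

```bash
python3 -c "
from h import *
shares([.4899,.153,.262],-80.3)"
```

```text
t 9.4 shift mm [ -42.1 -364.5   -2.4] shares [-0.169 -1.458 -0.01 ] turn share 1.31
```

Call:
{"api": "step_arm", "payload": {"plan": [[0,-0.1,0,0.1,24],[0,-0.2,0,0.21,24],[-0.03,-0.3,0,0.32,24],[-0.05,-0.42,0,0.43,24],[-0.07,-0.54,0,0.54,24],[-0.08,-0.66,0,0.65,24],[-0.09,-0.76,0,0.76,24],[-0.1,-0.86,0,0.87,24],[-0.12,-0.94,0,0.97,24],[-0.12,-1,0,1,24],[-0.12,-1,0,1,24],[-0.12,-1,0,1,24]]}}

```text
time_s: 10.4
tcp_pos: [0.4973, 0.0388, 0.2566]
eef_rot: [179.9, 0.0, -61.6]
contact_force: [0.0, -0.7, -0.8]
gripper_width: 0.0252
gripper_force: 25.0
```

```bash
python3 -c "
from h import *
print(r.get_state()['tcp_pos'],r.get_state()['eef_rot']);shares([.4899,.153,.245],-80.3)"
```

```text
[0.49733264 0.03882373 0.25655474] [ 1.79938355e+02  1.45927501e-02 -6.15754839e+01]
t 10.4 shift mm [-103.9  -47.8   11.5] shares [-0.416 -0.191  0.046] turn share 0.312
```

Call:
{"api": "step_arm", "payload": {"plan": [[-0.05,-0.02,0,0.1,24],[-0.12,-0.05,0,0.2,24],[-0.22,-0.1,0,0.3,24],[-0.32,-0.15,0.02,0.312,24],[-0.38,-0.18,0.046,0.312,24],[-0.416,-0.191,0.046,0.312,24],[-0.416,-0.191,0.046,0.312,24],[-0.416,-0.191,0.046,0.312,24],[-0.416,-0.191,0.046,0.312,24]]}}

```text
time_s: 11.15
tcp_pos: [0.4907, 0.1516, 0.2457]
eef_rot: [180.0, -0.0, -80.4]
contact_force: [1.2, 0.3, -1.4]
gripper_width: 0.0253
gripper_force: 24.9
```

```bash
python3 - <<'E'
from h import *
im,c,s=look('wrist','w5.png');print(s['tcp_pos'],s['eef_rot'],s['gripper_width'])
m=mask(im,45,85);b=mask(im,105,130)
for y in range(130,310,10):
    x=np.flatnonzero(m[y,250:400])+250;xb=np.flatnonzero(b[y,250:400])+250
    print(y,x[[0,-1]] if len(x) else'',xb[[0,-1]] if len(xb) else '',px2plane(c,(x.mean(),y),.141)[0].round(4) if len(x) else '')
shares([.4899,.153,.1715],-80.3)
E
```

```text
[0.49068989 0.15159225 0.24571391] [ 1.79994439e+02 -1.29110639e-02 -8.04464165e+01] 0.02530073949682969
130 [316 331]  [0.5013 0.0865 0.141 ]
140 [321 326]  [0.4998 0.0951 0.141 ]
150 [322 326]  [0.4979 0.1039 0.141 ]
160 [321 326]  [0.4968 0.1129 0.141 ]
170 [322 326]  [0.4948 0.1219 0.141 ]
180 [321 326]  [0.4937 0.1313 0.141 ]
190 [322 326] [302 342] [0.4916 0.1407 0.141 ]
200 [325 326] [302 342] [0.4886 0.1501 0.141 ]
210 [325 326] [302 342] [0.4869 0.1599 0.141 ]
220  [302 341] 
230  [302 342] 
240  [299 347] 
250  [299 346] 
260   
270   
280   
290  [299 345] 
300   
t 11.2 shift mm [-1.6  0.6 74.3] shares [-0.006  0.002  0.297] turn share -0.003
```

View pics/w5.png

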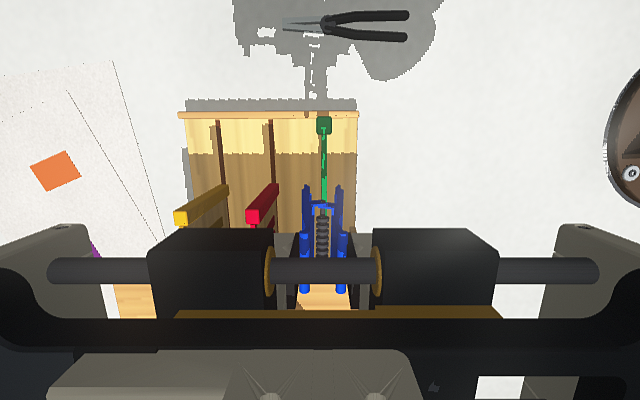

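Board edge runs at col ~324, midway between the lips at 302–342. Descending.

Call:
{"api": "step_arm", "payload": {"plan": [[-0.006,0.003,0.05,0,24],[-0.006,0.003,0.1,0,24],[-0.006,0.003,0.15,0,24],[-0.006,0.003,0.2,0,24],[-0.006,0.003,0.24,0,24],[-0.006,0.003,0.27,0,24],[-0.006,0.003,0.295,0,24],[-0.006,0.003,0.295,0,24],[-0.006,0.003,0.295,0,24],[-0.006,0.003,0.295,0,24],[-0.006,0.003,0.295,0,24]]}}

```text
time_s: 12.12
tcp_pos: [0.49, 0.1541, 0.1725]
eef_rot: [-179.9, 0.0, -80.4]
contact_force: [-0.0, 0.2, -1.0]
gripper_width: 0.0252
gripper_force: 25.0
```

```bash
python3 - <<'E'
from h import *
im,c,s=look('wrist','w6.png');print(s['tcp_pos'],s['eef_rot'],s['gripper_width'],s['gripper_force'],s['contact_force'])
look('top','t6.png');i,_,_=look('scene','s6.png')
a=cv2.resize(i[140:260,320:480],None,fx=3,fy=3,interpolation=2)
b=im[60:300,160:480]; b=cv2.resize(b,(320,240)); o=np.zeros((600,480,3),np.uint8);o[:360]=a;o[360:,:320]=b
cv2.imwrite('pics/f6.png',o[...,::-1])
E
```

```text
[0.49003984 0.15411682 0.17247261] [-1.79938399e+02  2.30398328e-02 -8.04257240e+01] 0.02522879673991355 24.950167536735535 [-0.00218888  0.16287387 -1.01507748]
```

View pics/f6.png

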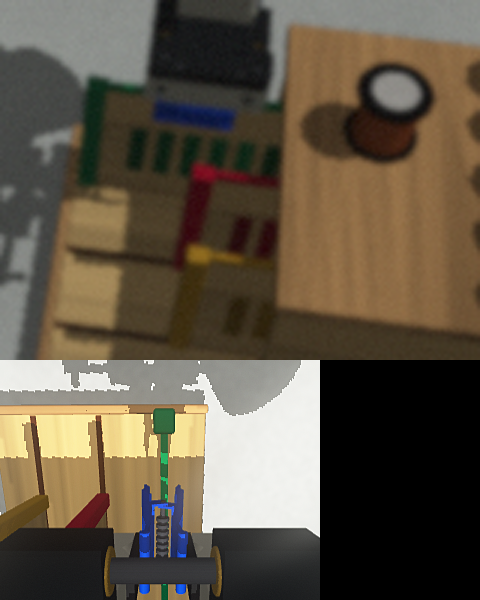

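The clip straddles the green board midway along the exposed part, one lip on each side with the edge centred (crop col ~164, lips 147/181) and no contact force. Reel, red and gold boards undisturbed.

```bash
python3 -c "
from plant import workorder
print(workorder.close_job())"
```

```text
the job is handed in; nothing more can be done
None
```

The job is handed in: the green board is out against the front rail, and the arm is holding the blue clip open astride the middle of its exposed top edge, with no contact force measured; the hand-in returned no verdict.

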